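# Fresh tray for the stirrer

### The job

I am about to portion a sample over the empty hotplate stirrer (the one with nothing standing on its plate): first stand the fallen square bottle upright on the bench and let go of it, then peel the top tray off the clinging stack by lifting one corner while the opposite corner is still down, leaving the rest of the stack and everything else where they are. Finish holding the tray in the gripper, level and still, centred over the stirrer's white plate with its underside roughly 8 cm above the plate; do not put it down or let go.

Things in the scene. Friction and masses are not known exactly. Their poses are not given: they have to be found in the camera images.
- tray: Top tray, pale grey rigid plastic, 80 g: elongated octagon 140 (x) by 100 (y), 28 mm tall. Origin: centre of its underside, z up, 56 mm over the bench. Upright rim 8 mm thick from z 12 to 28 mm; below it the walls slope 8 mm inwards (only 5 at the corners); floor top at z 3, so a finger fits inside the rim. Corners cut at 45 degrees, 28 mm off each side: straight rim pieces 40 mm long, opposite ones parallel.
- stack: The three like trays below, pressed together on a steel base plate 160 x 120 x 8 mm: one loose body, 1 kg, 68 mm tall (84 with the top tray), same outline and axes as the top tray; outer rims flush, a dark groove at each seam. Origin: centre of its underside. The top tray sits rim on rim and clings at all four corners; tipped up from one corner about the rim of the opposite corner it comes off.
- bottle: White square plastic bottle with a black round cap, lying on its side, 0.22 kg. Body 54 x 54 mm, 85 long; cap 34 mm wide, from 92 to 114 mm. Origin: centre of its foot; z runs from foot to cap. Lying, its axis is 27 mm over the bench, the cap points roughly to the left (+y), one flat face is up; upright its origin is at bench height. Heavy foot: within 25 degrees of upright it rocks up by itself.
- stirrer: The empty hotplate stirrer, fixed: grey housing, white square plate 190 by 190 mm whose top is 100 mm over the bench; the control panel with two knobs juts out 95 mm farther towards its -x side. Origin on the bench under the plate's centre, z up.
- plate (a point): Middle of the stirrer's white plate, on its top face, 100 mm over the bench.
- tray_c0 (a point): Underside of the top tray's rim at its corner +x +y: at x = +53, y = +33, z = 12 mm in the tray's frame (68 mm over the bench when seated). The middle of that cut corner's outer face is at x = +56, y = +36. Springy ribs of the tray beneath cling here with about 2 N until the corner is some 10 mm up. A grip reaching more than 16 mm below the rim's top also catches the tray beneath.
- tray_c1 (a point): Underside of the top tray's rim at its corner +x -y: at x = +53, y = -33, z = 12 mm in the tray's frame (68 mm over the bench when seated). The middle of that cut corner's outer face is at x = +56, y = -36. Springy ribs of the tray beneath cling here with about 2 N until the corner is some 10 mm up. A grip reaching more than 16 mm below the rim's top also catches the tray beneath.
- tray_c2 (a point): Underside of the top tray's rim at its corner -x +y: at x = -53, y = +33, z = 12 mm in the tray's frame (68 mm over the bench when seated). The middle of that cut corner's outer face is at x = -56, y = +36. Springy ribs of the tray beneath cling here with about 2 N until the corner is some 10 mm up. A grip reaching more than 16 mm below the rim's top also catches the tray beneath.
- tray_c3 (a point): Underside of the top tray's rim at its corner -x -y: at x = -53, y = -33, z = 12 mm in the tray's frame (68 mm over the bench when seated). The middle of that cut corner's outer face is at x = -56, y = -36. Springy ribs of the tray beneath cling here with about 2 N until the corner is some 10 mm up. A grip reaching more than 16 mm below the rim's top also catches the tray beneath.
- beaker: Small glass beaker, 48 mm wide, 60 mm tall; a bystander. Origin: centre of its underside.
- jar: Lidded jar, 56 mm wide, 70 mm tall; a bystander. Origin: centre of its underside.
- plastic_beaker: Tall cloudy plastic beaker, 84 mm wide, 150 mm tall; a bystander. Origin: centre of its underside.
- spatula: Steel spatula, 170 mm long, lying on the bench in front of the robot; origin at its underside; a bystander.
Mind the look-alikes: they are no part of the job. Of the things like the tray, leave any that is blue; of the rest the smaller one is meant.

How it is judged:
On the way, in this order (a step that is already met when the one before it is completed fails the run):
1. the bottle stands upright on the bench, let go (angle between bottle's own z axis and vertical below 0.12 rad and height (world z) of bottle between -0.008 and 0.008 m and contact force between bottle and the fingers below 0.05 N and linear speed of bottle below 0.03 m/s), for 0.3 s.
2. one corner of the top tray is up by more than 12 mm while the opposite corner is still within 5 mm of its seat on the stack (((z of tray_c0 in the frame of stack above 0.08 m and z of tray_c3 in the frame of stack between 0.058 and 0.073 m and horizontal distance between tray and stack below 0.03 m) or (z of tray_c1 in the frame of stack above 0.08 m and z of tray_c2 in the frame of stack between 0.058 and 0.073 m and horizontal distance between tray and stack below 0.03 m) or (z of tray_c2 in the frame of stack above 0.08 m and z of tray_c1 in the frame of stack between 0.058 and 0.073 m and horizontal distance between tray and stack below 0.03 m) or (z of tray_c3 in the frame of stack above 0.08 m and z of tray_c0 in the frame of stack between 0.058 and 0.073 m and horizontal distance between tray and stack below 0.03 m))), for 0.05 s.
At the end, for the whole second after the job is handed in: The gripper holds the top tray still and level (within 0.2 rad), its centre within 35 mm of the plate's centre in plan and its underside 40 to 130 mm above the plate, touching neither stirrer nor stack; the bottle stands upright on the bench; the other trays stand flat on the bench (angle between bottle's own z axis and vertical below 0.12 rad and height (world z) of bottle between -0.008 and 0.008 m and contact force between tray and the fingers above 1 N and horizontal distance between tray and plate below 0.035 m and z of tray in the frame of plate between 0.04 and 0.13 m and angle between tray's own z axis and vertical below 0.2 rad and linear speed of tray below 0.03 m/s and contact force between tray and stirrer below 0.05 N and contact force between tray and stack below 0.05 N and height (world z) of stack below 0.005 m and angle between stack's own z axis and vertical below 0.05 rad); the arm keeps its last pose, push and grip.
It fails at once if the rest of the stack is shifted by more than 40 mm or lifted off the bench (distance of stack from where it was at the start of the episode above 0.04 m or height (world z) of stack above 0.02 m).
It fails at once if a bystander (small beaker, jar, tall beaker, spatula) is moved by more than 40 mm (distance of any of beaker, jar, plastic_beaker, spatula from where it was at the start of the episode above 0.04 m).
It also fails if it takes over 56 s, if anything falls off the work surface, if the arm or the gripper's body presses on something with over 40 N, if the wrist force passes 120 N, or if a joint passes its speed limit or range.

### The arm

A 7-joint arm with a two-finger parallel gripper is mounted at the origin on the work surface. World frame = base frame: x ahead of the robot, y to its left, z up, the work surface at z = 0. Lengths are in m, angles in rad, forces in N, time in s.
With the tool pointing down it reaches from about 0.4 to 0.85 m from the base axis. Payload 6.9 kg.
Tool frame: the origin (TCP) lies midway between the tips of the shut fingers; the grasp point (between the pads) lies 19 mm behind it; z points along the fingers, y is the direction in which the jaws open and shut (so a half turn about z gives the same grasp; the last joint's range is limited). The gripper opens to 85 mm and grips with 20 to 120 N. Pads are 22 mm wide; open, the fingers measure 114 mm over their backs; the gripper's body (76 mm by 85 mm) begins 54 mm behind the grasp point. The pads swing forward as they close: fully open they stand 13 mm farther back than shut.
Start: joints at [-1.071, 0.507, -0.238, 1.5, 0.126, 1.149, -0.155], TCP at [0.24, 0.577, 0.231] pointing down, gripper open.
Joint ranges: [-3.08, 3.08], [-0.24, 2.05], [-1.43, 1.35], [0, 2.5], [-1.52, 4.66], [0.17, 1.96], [-2.89, 2.89]. Speed limits (rad/s): [2.39, 2.39, 3.14, 3.14, 3.14, 3.14, 3.14].

### API

Orientations are given as a unit quaternion [w, x, y, z].
In Python, from station import readout, eyes, finish_job gives the robot as it stands.
- The arm moves only by the tool move_arm, never from a script. Its argument "rows" is one flat list of numbers, 7 for each row, row after row: the finger opening in m, from 0 to 0.0854, then the shift along the tool's x, y, z in m, then the turn, a rotation vector about the tool's x, y, z in rad. In form: [claw, tx, ty, tz, wx, wy, wz, claw, tx, ty, tz, wx, wy, wz, ...]. A call has 1 to 12 rows; each row shifts and turns the pose as measured when the row begins, along the tool's axes as they then stand; what a row does not reach is not made up. A row lasts 1/12 s, in which the tool goes at most 41.7 mm and 7.16 degrees, less where a joint would pass 70% of its speed; a pose out of reach is approached as far as the arm can. A call is refused whole if a number of a shift passes 0.0417 or a number of a turn 0.125, either way. A call with a gripper value outside its range is refused whole. The fingers move at their own pace and stop on an object; "force" is the grip in N (left out, the last holds). Time passes only in rows, so rows that do not move let the fingers close. It gives the time, the measured TCP pose, the force and the opening at its end, in the units of the state.
- readout.observe(): the state, without advancing time (a new reading comes with each control period).
- eyes.snapshot(name): name is "scene" or "top" or "wrist"; returns a dict with "pixels" (384x512x3 uint8, red, green, blue), "depth" (384x512 float32, m along the optical axis (not along the pixel's ray), 0 where there is no reading), "fx", "fy", "cx", "cy" (pixels), "camera_from_world" (4x4, takes a point from world to camera coordinates); the wrist camera has in their place "mount" (4x4, takes a point from camera to tool coordinates, whose origin is the TCP and whose axes are the flange's). Camera axes: x right, y down, z forward; pixel columns grow to the right and rows downward; lengths in m; the calibration is good to about 2 mm. A picture is of the moment at which its call begins: read the wrist's pose just before it.
- finish_job(): hands the job in, once; it reports no verdict.
The state is a dict: "t": time; "q": joint angles; "dq": joint speeds; "joint_torque": joint torques, N m; "eef_pos": TCP position; "tcp_rot": TCP orientation; "ft_force": force on the tool from outside, world axes, zero at the start; "torque": the same for the moment, N m; "finger_gap": finger opening in m.
Only numpy, scipy, OpenCV 4.12 (cv2) and the standard library are available. Lean on these libraries where they do the work, as an engineer would, in place of code of your own. Each camera call takes 0.05 s, during which the arm holds its last target.

## Working session

There is one attempt and no reset: what is moved stays moved. The work goes in short steps, Python scripts to look and compute and a tool call to move; the robot and the scene stay as the last step left them, time stands still between calls to the robot, and variables do not carry over. Pictures are saved under pics/ and viewed, and the job is handed in when it is done.

Besides the shell and the picture viewer there is one more tool, called after ">>>" by a JSON object that holds its "name" and its "arguments", one argument or row to a line. move_arm: Moves the arm, as the interface text tells. Its arguments: {"type":"object","properties":{"rows":{"type":"array","items":{"type":"number"}},"force":{"type":"number"}},"required":["rows"]}

```bash
ls; mkdir -p pics; cat > h.py <<'E'
import numpy as np, cv2
from station import readout, eyes, finish_job
from scipy.spatial.transform import Rotation as R
def Rq(q): return R.from_quat([q[1],q[2],q[3],q[0]])
def snap(n,f=None):
    s=readout.observe()
    d=eyes.snapshot(n)
    if n=='wrist':
        T=np.eye(4);T[:3,:3]=Rq(s['tcp_rot']).as_matrix();T[:3,3]=s['eef_pos']
        d['wfc']=T@d['mount']
    else: d['wfc']=np.linalg.inv(d['camera_from_world'])
    if f: cv2.imwrite('pics/'+f,d['pixels'][:,:,::-1])
    return d
def pts(d):
    v,u=np.mgrid[0:384,0:512]; z=d['depth']
    P=np.stack([(u-d['cx'])/d['fx']*z,(v-d['cy'])/d['fy']*z,z],-1)
    W=P@d['wfc'][:3,:3].T+d['wfc'][:3,3]; W[z<=0]=np.nan
    return W
def ray(d,u,v,h):
    r=d['wfc'][:3,:3]@np.array([(u-d['cx'])/d['fx'],(v-d['cy'])/d['fy'],1]);o=d['wfc'][:3,3]
    return o+r*(h-o[2])/r[2]
def tri(d1,p1,d2,p2):
    A=[];b=[]
    M=np.zeros((3,3));c=np.zeros(3)
    for d,(u,v) in((d1,p1),(d2,p2)):
        r=d['wfc'][:3,:3]@np.array([(u-d['cx'])/d['fx'],(v-d['cy'])/d['fy'],1]);r/=np.linalg.norm(r);o=d['wfc'][:3,3]
        Q=np.eye(3)-np.outer(r,r);M+=Q;c+=Q@o
    return np.linalg.solve(M,c)
E
python3 - <<'E'
from h import *
s=readout.observe();print(s)
for n in('scene','top','wrist'):
    d=snap(n,n+'0.png');np.savez(''+n+'0.npz',**d);print(n,d['fx'],d['cx'],d['wfc'].round(3).tolist(),(d['depth']>0).mean())
E
```

```text
pics
{'t': 0.0, 'q': array([-1.07150594,  0.50835926, -0.23749268,  1.50115404,  0.12572904,
        1.14893218, -0.1547908 ]), 'dq': array([ 0.00112163,  0.00121573,  0.00102673, -0.00106824,  0.00052818,
       -0.00022912, -0.00033676]), 'joint_torque': array([ 1.00414250e-03, -6.20598364e+01, -2.18667179e+00, -2.49642384e+01,
        1.25992569e-02,  1.23463155e-02,  7.21806146e-06]), 'eef_pos': array([0.23970511, 0.57663794, 0.23040797]), 'tcp_rot': array([-1.42552847e-04,  1.95619101e-01,  9.80679510e-01, -9.19796880e-04]), 'ft_force': array([0.31576215, 0.17615791, 0.01371049]), 'torque': array([-0.0185906 ,  0.055841  ,  0.03239157]), 'finger_gap': 0.08532224615480051}
scene 363.7484763821913 251.36779716255452 [[0.177, 0.555, -0.813, 1.376], [0.984, -0.089, 0.153, -0.212], [0.012, -0.827, -0.562, 0.674], [0.0, 0.0, 0.0, 1.0]] 0.9908803304036459
top 460.76144659310484 258.1738379614084 [[-0.006, -0.997, 0.078, 0.442], [-1.0, 0.006, -0.004, -0.054], [0.003, -0.078, -0.997, 1.5], [0.0, 0.0, 0.0, 1.0]] 0.9960530598958334
wrist 316.45271193307275 250.198061169345 [[0.384, 0.883, 0.271, 0.171], [0.923, -0.367, -0.115, 0.606], [-0.002, 0.294, -0.956, 0.373], [0.0, 0.0, 0.0, 1.0]] 0.9962819417317709
```

View pics/scene0.png

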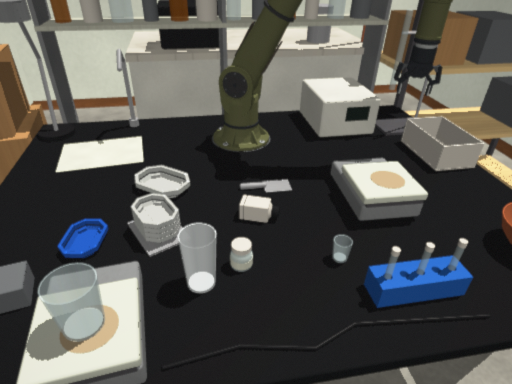

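View pics/top0.png

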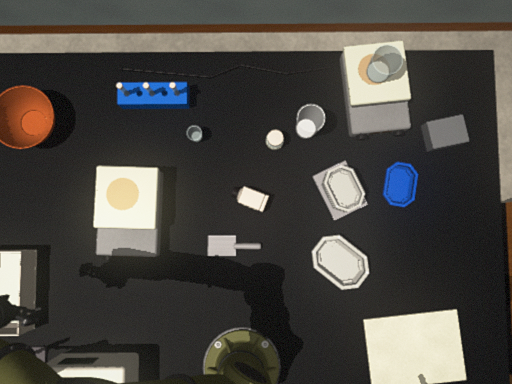

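View pics/wrist0.png

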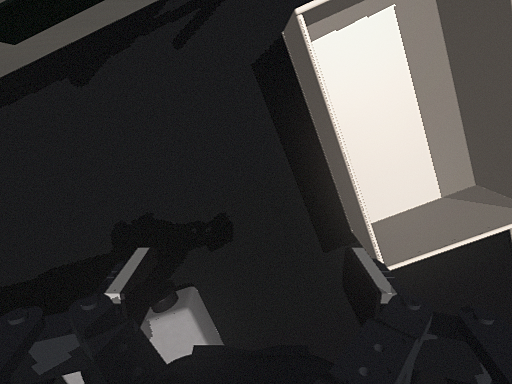

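Candidates in top: tray – stack at (343,190) on its steel plate (chosen), larger single tray (340,262), blue tray (400,184). Stirrer – empty one at (127,195) (chosen), one carrying a beaker at (375,70). Bottle: (252,198), its black cap at about (237,192).

```bash
python3 - <<'E'
from h import *
def ld(n):
    z=np.load(n+'0.npz');return {k:z[k] for k in z}
t=ld('top');s=ld('scene')
def crop(d,u0,u1,v0,v1,k): return cv2.resize(d['pixels'][v0:v1,u0:u1,::-1],None,fx=k,fy=k,interpolation=cv2.INTER_CUBIC)
a=crop(t,300,400,150,220,4);b=crop(t,220,290,170,226,5);c=crop(s,110,210,180,260,4);e=crop(s,225,285,185,230,5)
H=np.zeros((600,800,3),np.uint8)
for im,(x,y) in((a,(0,0)),(b,(400,0)),(c,(0,280)),(e,(400,300))):
    h,w=im.shape[:2];h=min(h,600-y);w=min(w,800-x);H[y:y+h,x:x+w]=im[:h,:w]
cv2.imwrite('pics/crop0.png',H)
W=pts(t)
def blob(W,m):
    c,_=cv2.findContours(m.astype(np.uint8),cv2.RETR_EXTERNAL,cv2.CHAIN_APPROX_NONE);c=max(c,key=cv2.contourArea)
    f=np.zeros(m.shape,np.uint8);cv2.drawContours(f,[c],-1,1,-1);return f>0
V,U=np.mgrid[0:384,0:512]
def reg(u0,u1,v0,v1):return (U>=u0)&(U<u1)&(V>=v0)&(V<v1)
def rect(m,name):
    P=W[m];r=cv2.minAreaRect((P[:,:2]*1000).astype(np.float32));print(name,r,'z',np.nanpercentile(P[:,2],[5,50,95]).round(4),m.sum())
z=W[:,:,2]
rect(blob(W,reg(80,175,150,270)&(z>.09)),'stirrer plate')
rect(blob(W,reg(300,375,150,225)&(z>.065)),'tray top')
rect(blob(W,reg(300,375,150,225)&(z>.0795)),'tray rim')
rect(blob(W,reg(300,375,150,225)&(z>.004)),'base')
rect(blob(W,reg(225,280,175,220)&(z>.02)),'bottle')
rect(blob(W,reg(225,280,175,220)&(z>.046)),'bottle top')
for n,r in(('beaker',(180,210,120,145)),('jar',(260,290,125,155)),('pb',(285,335,95,145)),('spat',(200,265,230,260)),('bigtray',(305,375,230,295)),('blue',(380,420,155,210)),('block',(415,475,110,155)),('stir2',(335,415,35,140))):
    m=blob(W,reg(*r)&(z>(.004 if n!='spat' else .002)));rect(m,n)
E
```

```text
stirrer plate ((535.8914184570312, 344.27606201171875), (185.618408203125, 192.67584228515625), 86.30406951904297) z [0.0946 0.0999 0.1048] 3873
tray top ((561.50048828125, -326.9700622558594), (128.84848022460938, 81.2220458984375), 37.71474075317383) z [0.056  0.064  0.0876] 1346
tray rim ((565.2438354492188, -318.41986083984375), (129.29022216796875, 82.27218627929688), 42.045318603515625) z [0.0559 0.0635 0.0877] 1309
base ((563.3255004882812, -323.2967529296875), (188.76536560058594, 123.9621353149414), 30.092805862426758) z [0.0051 0.0598 0.0867] 1994
bottle ((536.3077392578125, -30.13347625732422), (113.7601547241211, 55.138362884521484), 68.13016510009766) z [0.0378 0.0533 0.059 ] 571
bottle top ((nan, nan), (0.0, 0.0), 0.0) z [0.0481 0.0541 0.0592] 481
beaker ((743.0856323242188, 141.19140625), (49.68846893310547, 50.551513671875), 54.33198547363281) z [0.0004 0.0288 0.0616] 207
jar ((722.7779541015625, -115.87252807617188), (71.21595764160156, 40.51667785644531), 52.57091522216797) z [0.0069 0.0681 0.0749] 298
pb ((789.509765625, -222.56900024414062), (78.24554443359375, 129.7762908935547), 56.37150192260742) z [0.0027 0.0743 0.1508] 809
spat ((375.4870300292969, 29.91846466064453), (196.77317810058594, 60.836669921875), 75.01287841796875) z [-0.001   0.0049  0.0201] 794
bigtray ((306.9348449707031, -323.0615539550781), (182.292724609375, 140.8482666015625), 52.11003112792969) z [0.0006 0.009  0.0397] 2227
blue ((580.3990478515625, -519.058837890625), (92.97562408447266, 177.395263671875), 67.38953399658203) z [0.0001 0.0079 0.0318] 1330
block ((778.8101806640625, -663.084228515625), (101.52471160888672, 183.70181274414062), 46.297996520996094) z [0.006  0.0601 0.066 ] 1387
stir2 ((886.5269775390625, -469.7190246582031), (291.6378479003906, 239.59814453125), 11.511919021606445) z [0.0446 0.0986 0.1881] 6026
```

View pics/crop0.png

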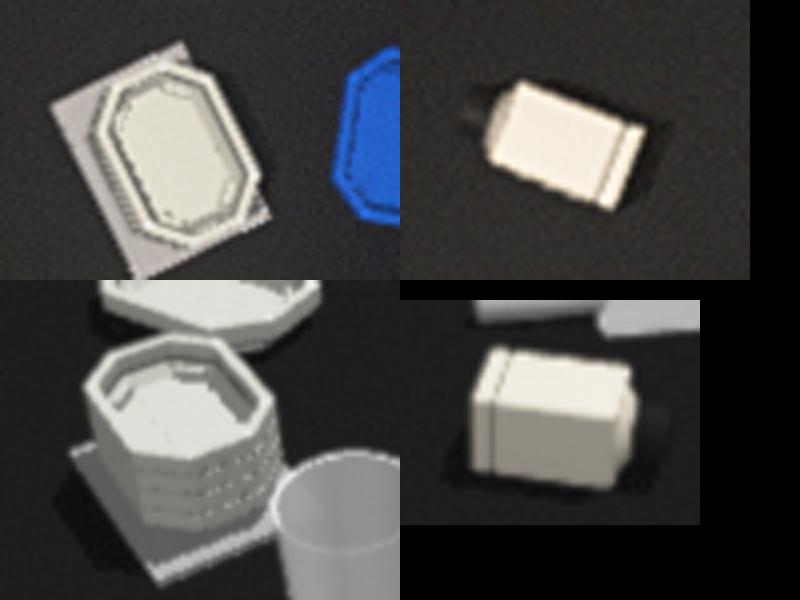

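Crops confirm it: the stack of octagonal trays stands on its steel plate, and the bottle's foot is at right and cap at left. Next I move over the bottle.

>>> {"name": "move_arm", "arguments": {
  "rows": [0.0854,-0.03,-0.027,0,0,0,0,0.0854,-0.03,-0.027,0,0,0,0,0.0854,-0.03,-0.027,0,0,0,0,0.0854,-0.03,-0.027,0,0,0,0,0.0854,-0.03,-0.027,0,0,0,0,0.0854,-0.03,-0.027,0,0,0,0,0.0854,-0.03,-0.027,0,0,0,0,0.0854,-0.03,-0.027,0,0,0,0,0.0854,-0.03,-0.027,0,0,0,0,0.0854,-0.03,-0.027,0,0,0,0,0.0854,-0.03,-0.027,0,0,0,0,0.0854,-0.03,-0.027,0,0,0,0]
}}

```text
t: 1.15
eef_pos: [0.4479, 0.1339, 0.2253]
tcp_rot: [-0.004, 0.187, 0.982, -0.0]
ft_force: [1.2, 0.0, 0.4]
finger_gap: 0.0853
```

>>> {"name": "move_arm", "arguments": {
  "rows": [0.0854,-0.03,-0.027,0,0,0,0.12,0.0854,-0.03,-0.03,0,0,0,0.12,0.0854,-0.027,-0.033,0,0,0,0.12,0.0854,-0.02,-0.034,0,0,0,0.12,0.0854,0,0,0,0,0,0.12,0.0854,0,0,0,0,0,0.12,0.0854,0,0,0,0,0,0.12,0.0854,0,0,0,0,0,0.12,0.0854,0,0,0,0,0,0.12,0.0854,0,0,0,0,0,0.12,0.0854,0,0,0,0,0,0.12,0.0854,0,0,0,0,0,0.12]
}}

```text
t: 2.15
eef_pos: [0.4722, -0.041, 0.2237]
tcp_rot: [-0.001, 0.805, 0.594, -0.004]
ft_force: [0.5, -0.1, 0.5]
finger_gap: 0.085
```

```bash
python3 - <<'E'
from h import *
d=snap('wrist','w1.png');np.savez('w1.npz',**d);s=readout.observe();print(s['eef_pos'],Rq(s['tcp_rot']).as_matrix().round(3),s['q'].round(2))
E
```

```text
[ 0.47218443 -0.04089401  0.22369703] [[ 0.303  0.953 -0.008]
 [ 0.953 -0.303 -0.003]
 [-0.006 -0.007 -1.   ]] [-0.18  0.29  0.28  1.89 -0.09  0.98 -0.17]
```

View pics/w1.png

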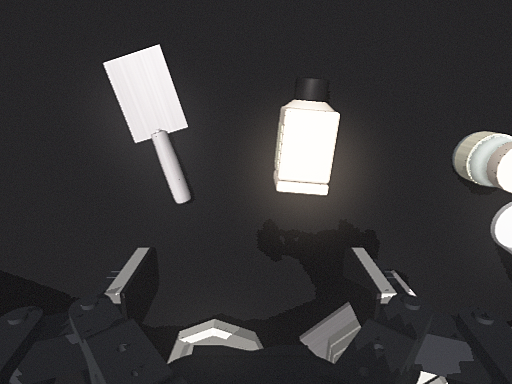

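Wrist image: bottle in the middle, foot edge at row ~190 and cap at (311,88); the spatula is to its left, clear of it. I'll measure it from this view and check it against the top view.

```bash
python3 - <<'E'
from h import *
def ld(n):
    z=np.load(n+'.npz');return {k:z[k] for k in z}
d=ld('w1');W=pts(d);g=d['pixels'].min(2)
m=(g>110)&(np.mgrid[0:384,0:512][1]>265)&(np.mgrid[0:384,0:512][1]<350)&(np.mgrid[0:384,0:512][0]<205)
n,l,st,_=cv2.connectedComponentsWithStats(m.astype(np.uint8));k=1+st[1:,4].argmax();m=l==k
P=W[m];ok=np.isfinite(P[:,2]);P=P[ok]
print(st[k],np.percentile(P[:,2],[5,25,50,75,95]).round(4))
T=P[P[:,2]>.046]
r=cv2.minAreaRect((T[:,:2]*1000).astype(np.float32));print('top face',r)
v,u=np.nonzero(m)
R0=np.array([ray(d,a,b,.054)[:2] for a,b in zip(u,v)])
print('raycast z.054',cv2.minAreaRect((R0*1000).astype(np.float32)))
m2=(W[:,:,2]>.012)&(np.mgrid[0:384,0:512][1]>255)&(np.mgrid[0:384,0:512][1]<360)&(np.mgrid[0:384,0:512][0]<210)
n,l,st,_=cv2.connectedComponentsWithStats(m2.astype(np.uint8));k=1+st[1:,4].argmax();Q=W[l==k];print('all',cv2.minAreaRect((Q[:,:2]*1000).astype(np.float32)))
rr=cv2.minAreaRect(np.argwhere(l==k)[:,::-1].astype(np.float32));print(rr)
# triangulate foot corners with top
t=ld('top0')
im=cv2.resize(d['pixels'][60:210,255:360,::-1],None,fx=4,fy=4);cv2.imwrite('pics/w1c.png',im)
E
```

```text
[ 274  100   66   95 5193] [0.0372 0.0527 0.0537 0.0543 0.055 ]
top face ((531.678466796875, -37.4034538269043), (90.82947540283203, 54.50665283203125), 68.102294921875)
raycast z.054 ((529.734375, -35.0343017578125), (92.0174789428711, 58.001548767089844), 68.30353546142578)
all ((536.1599731445312, -26.664417266845703), (114.06392669677734, 54.997989654541016), 68.19293975830078)
((307.4508056640625, 135.4590301513672), (59.44548416137695, 116.51173400878906), 6.115503787994385)
```

View pics/w1c.png

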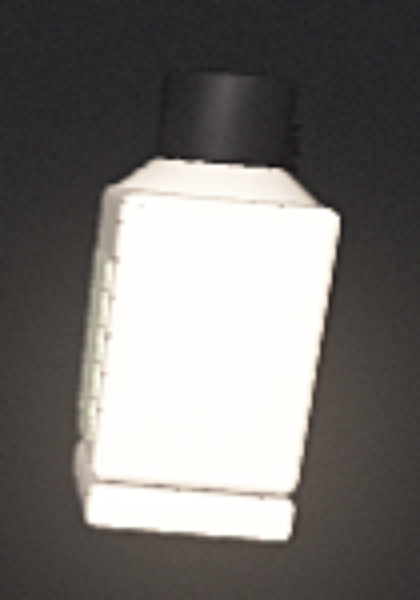

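```bash
cat >> h.py <<'E'
def go(p,Rm,n=None,s=None):
    """total tool-frame shift/turn to target; suggested per-row twist for n rows (rotation and straight line)"""
    s=s or readout.observe();R0=Rq(s['tcp_rot']);p0=np.array(s['eef_pos'])
    w=(R0.inv()*R.from_matrix(Rm)).as_rotvec();dp=np.array(p)-p0
    n=n or int(max(np.ceil(np.linalg.norm(w)/.11),np.ceil(np.linalg.norm(dp)/.036)))
    print('t',s['t'],'n',n,'total w',w.round(3),'total tool shift',R0.inv().apply(dp).round(4))
    for i in range(n):
        Ri=R0*R.from_rotvec(w*i/n)
        print((Ri.inv().apply(dp/n)).round(4),(w/n).round(3))
c_=np.array([.372,.928,0]);c_/=np.linalg.norm(c_);dn=np.array([0,0,-1.])
def Rb(a): # bottle tool frame: tilt a toward cap side (z=down*cos - c*sin)
    z=dn*np.cos(a)-c_*np.sin(a);x=c_*np.cos(a)+dn*np.sin(a);y=np.cross(z,x);return np.stack([x,y,z],1)
E
python3 - <<'E'
from h import *
go([.5506,.0076,.0976],Rb(np.radians(30)),7)
E
```

```text
t 2.2 n 7 total w [ 0.013 -0.517  0.073] total tool shift [0.0707 0.0609 0.1253]
[0.0101 0.0087 0.0179] [ 0.002 -0.074  0.01 ]
[0.0115 0.0086 0.0171] [ 0.002 -0.074  0.01 ]
[0.0128 0.0085 0.0162] [ 0.002 -0.074  0.01 ]
[0.0141 0.0084 0.0152] [ 0.002 -0.074  0.01 ]
[0.0152 0.0083 0.0141] [ 0.002 -0.074  0.01 ]
[0.0163 0.0081 0.0129] [ 0.002 -0.074  0.01 ]
[0.0173 0.008  0.0116] [ 0.002 -0.074  0.01 ]
```

>>> {"name": "move_arm", "arguments": {
  "rows": [0.0854,0.01,0.009,0.018,0.002,-0.075,0.01,0.0854,0.0115,0.009,0.017,0.002,-0.075,0.01,0.0854,0.013,0.009,0.016,0.002,-0.075,0.01,0.0854,0.014,0.0085,0.015,0.002,-0.075,0.01,0.0854,0.015,0.0085,0.014,0.002,-0.075,0.01,0.0854,0.016,0.008,0.013,0.002,-0.075,0.01,0.0854,0.017,0.008,0.012,0.002,-0.075,0.01,0.0854,0,0,0,0,0,0]
}}

```text
t: 2.87
eef_pos: [0.5565, 0.0052, 0.0916]
tcp_rot: [0.155, 0.792, 0.546, -0.225]
ft_force: [-1.9, 2.1, -2.4]
finger_gap: 0.0855
```

```bash
python3 - <<'E'
from h import *
s=readout.observe();print(s['eef_pos'],Rq(s['tcp_rot']).as_matrix().round(3).tolist(),s['q'].round(2))
go([.532,-.0388,.011],Rb(np.radians(30)),4)
snap('wrist','w2.png');snap('scene','s2.png')
E
```

```text
[0.55654855 0.00522315 0.09159557] [[0.304, 0.934, -0.187], [0.795, -0.357, -0.491], [-0.525, 0.001, -0.851]] [-0.56  0.77  0.41  1.65  0.2   1.08 -0.69]
t 2.8667 n 4 total w [0.009 0.03  0.014] total tool shift [-0.0001 -0.0073  0.0948]
[-0.     -0.0018  0.0237] [0.002 0.007 0.003]
[-0.0002 -0.0018  0.0237] [0.002 0.007 0.003]
[-0.0004 -0.0017  0.0237] [0.002 0.007 0.003]
[-0.0006 -0.0017  0.0237] [0.002 0.007 0.003]
```

View pics/w2.png

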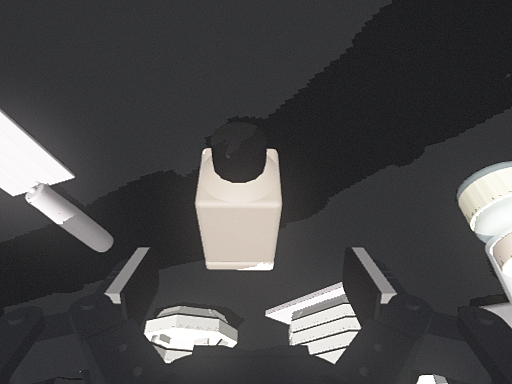

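View pics/s2.png

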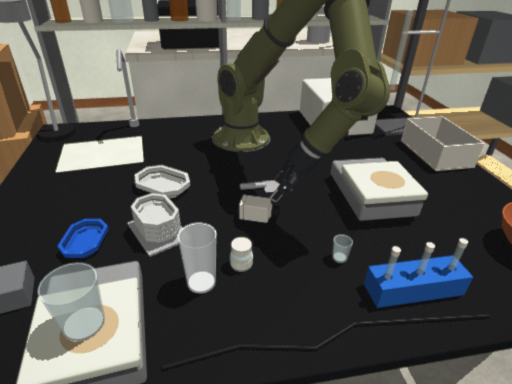

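The bottle lies between the open fingers at about (240,215), and the spatula is off to the left at (75,210). Going in along tool z, then closing.

>>> {"name": "move_arm", "arguments": {
  "rows": [0.0854,0,-0.002,0.024,0.002,0.008,0.004,0.0854,0,-0.002,0.024,0.002,0.008,0.003,0.0854,0,-0.002,0.024,0.002,0.007,0.003,0.0854,0,-0.001,0.018,0.002,0.006,0.003,0.0854,0,0,0,0,0,0]
}}

```text
t: 3.38
eef_pos: [0.5348, -0.0462, 0.0273]
tcp_rot: [0.145, 0.804, 0.539, -0.203]
ft_force: [-0.4, 0.2, 0.8]
finger_gap: 0.0853
```

```bash
python3 - <<'E'
from h import *
s=readout.observe();print(s['eef_pos'],s['ft_force'])
go([.532,-.0388,.011],Rb(np.radians(30)),1)
E
```

```text
[ 0.53480079 -0.04624178  0.0273467 ] [-0.38318743  0.16489625  0.81183413]
t 3.3833 n 1 total w [ 0.01  -0.018 -0.012] total tool shift [ 0.013  -0.0056  0.0114]
[ 0.013  -0.0056  0.0114] [ 0.01  -0.018 -0.012]
```

>>> {"name": "move_arm", "arguments": {
  "rows": [0.0854,0.007,-0.003,0.006,0.005,-0.009,-0.006,0.0854,0.006,-0.003,0.006,0.005,-0.009,-0.006,0.0854,0,0,0,0,0,0,0.03,0,0,0,0,0,0,0.03,0,0,0,0,0,0,0.03,0,0,0,0,0,0,0.03,0,0,0,0,0,0,0.03,0,0,0,0,0,0,0.03,0,0,0,0,0,0],
  "force": 50
}}

```text
t: 4.13
eef_pos: [0.5357, -0.037, 0.017]
tcp_rot: [0.146, 0.801, 0.542, -0.209]
ft_force: [0.7, -0.1, -1.4]
finger_gap: 0.0535
```

```bash
python3 - <<'E'
from h import *
s=readout.observe();print(s['eef_pos'],s['ft_force'],s['finger_gap'],s['q'].round(2));print(Rq(s['tcp_rot']).as_matrix().round(3).tolist())
snap('wrist','w3.png')
E
```

```text
[ 0.53569642 -0.03698371  0.01703672] [ 0.67284038 -0.08075938 -1.35500914] 0.053469362482874906 [-0.49  0.83  0.4   1.8   0.19  0.84 -0.7 ]
[[0.325, 0.929, -0.176], [0.807, -0.37, -0.46], [-0.492, 0.007, -0.87]]
```

View pics/w3.png

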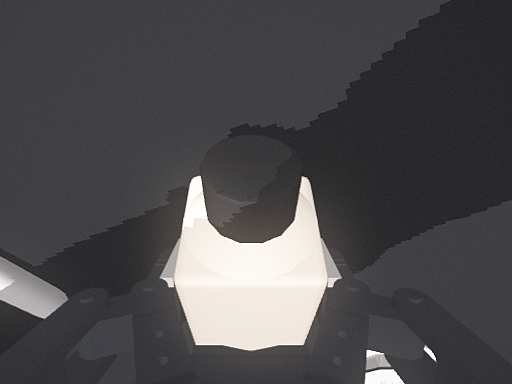

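Gripped (gap 53.5 mm). Lift and then turn about the jaw axis.

>>> {"name": "move_arm", "arguments": {
  "rows": [0.03,-0.014,0,-0.024,0,0,0,0.03,-0.014,0,-0.024,0,0,0,0.03,-0.014,0,-0.024,0,0,0,0.03,0,0,0,0,0.11,0,0.03,0,0,0,0,0.11,0,0.03,0,0,0,0,0.11,0,0.03,0,0,0,0,0.11,0,0.03,0,0,0,0,0.11,0]
}}

```text
t: 4.85
eef_pos: [0.5369, -0.0285, 0.1014]
tcp_rot: [-0.011, 0.822, 0.569, 0.022]
ft_force: [-0.1, -1.0, -2.9]
finger_gap: 0.0537
```

```bash
python3 - <<'E'
from h import *
s=readout.observe();print(s['eef_pos'],s['ft_force'],s['finger_gap'],s['q'].round(2));print(Rq(s['tcp_rot']).as_matrix().round(3).tolist())
snap('scene','s3.png')
go([.5366,-.01,.09],Rb(np.radians(-60)))
E
```

```text
[ 0.53688185 -0.02851863  0.10139699] [-0.07193554 -1.02699169 -2.85063996] 0.053735591258208225 [-0.03  0.51  0.1   1.93 -0.15  0.69 -0.19]
[[0.352, 0.936, 0.025], [0.935, -0.353, 0.043], [0.049, 0.008, -0.999]]
t 4.9 n 10 total w [0.004 0.995 0.01 ] total tool shift [ 0.0259 -0.009   0.013 ]
[ 0.0026 -0.0009  0.0013] [0.    0.099 0.001]
[ 0.0024 -0.0009  0.0016] [0.    0.099 0.001]
[ 0.0023 -0.0009  0.0018] [0.    0.099 0.001]
[ 0.0021 -0.0009  0.002 ] [0.    0.099 0.001]
[ 0.0019 -0.0009  0.0022] [0.    0.099 0.001]
[ 0.0017 -0.0009  0.0024] [0.    0.099 0.001]
[ 0.0014 -0.0009  0.0025] [0.    0.099 0.001]
[ 0.0011 -0.0009  0.0027] [0.    0.099 0.001]
[ 0.0009 -0.0009  0.0028] [0.    0.099 0.001]
[ 0.0006 -0.0009  0.0028] [0.    0.099 0.001]
```

View pics/s3.png

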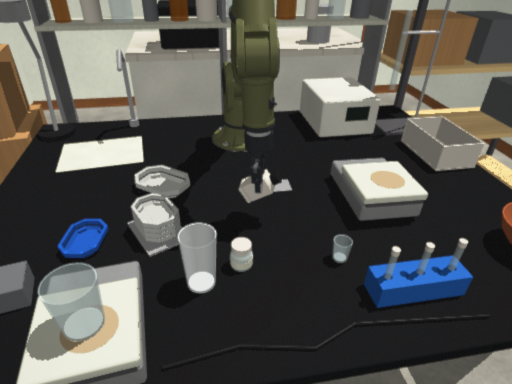

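>>> {"name": "move_arm", "arguments": {
  "rows": [0.03,0.005,-0.001,0,0,0.1,0,0.03,0.005,-0.001,0.001,0,0.1,0,0.03,0.004,-0.001,0.002,0,0.1,0,0.03,0.004,-0.001,0.003,0,0.1,0,0.03,0.003,-0.001,0.003,0,0.1,0,0.03,0.003,-0.001,0.003,0,0.1,0,0.03,0.002,-0.001,0.003,0,0.1,0,0.03,0.002,-0.001,0.003,0,0.1,0]
}}

```text
t: 5.57
eef_pos: [0.5426, -0.0031, 0.1007]
tcp_rot: [-0.23, 0.745, 0.514, 0.357]
ft_force: [-0.7, 1.1, -2.3]
finger_gap: 0.0539
```

```bash
python3 - <<'E'
from h import *
s=readout.observe();print(s['eef_pos'],s['ft_force'],s['finger_gap'],s['q'].round(2));print(Rq(s['tcp_rot']).as_matrix().round(3).tolist())
snap('scene','s4.png')
go([.5366,0,.08],Rb(np.radians(-60)))
E
```

```text
[ 0.54263379 -0.00308944  0.10065965] [-0.74803811  1.13211458 -2.27149712] 0.053869172610539764 [ 0.9   0.78 -0.65  2.08 -0.87  0.59  0.82]
[[0.216, 0.93, 0.296], [0.602, -0.366, 0.71], [0.769, 0.025, -0.639]]
t 5.6167 n 2 total w [0.01  0.164 0.013] total tool shift [-0.0091 -0.0068  0.0135]
[-0.0045 -0.0034  0.0068] [0.005 0.082 0.006]
[-0.0051 -0.0033  0.0064] [0.005 0.082 0.006]
```

View pics/s4.png

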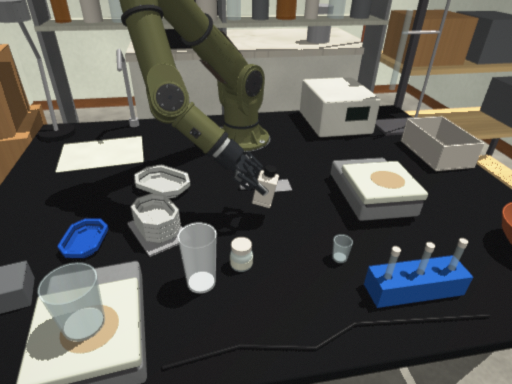

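>>> {"name": "move_arm", "arguments": {
  "rows": [0.03,-0.004,-0.003,0.006,0.005,0.085,0.006,0.03,-0.005,-0.003,0.006,0.005,0.085,0.006,0.03,0,0,0,0,0,0]
}}

```text
t: 5.87
eef_pos: [0.5365, -0.0039, 0.0762]
tcp_rot: [-0.284, 0.718, 0.481, 0.416]
ft_force: [-0.7, -0.5, -3.2]
finger_gap: 0.0531
```

```bash
python3 - <<'E'
from h import *
s=readout.observe();print(s['eef_pos'],s['ft_force'],s['finger_gap']);print(Rq(s['tcp_rot']).as_matrix().round(3).tolist())
p=s['eef_pos'].copy();p[2]=.054
go(p,Rb(np.radians(-60)),3)
E
```

```text
[ 0.53646789 -0.00390661  0.07621503] [-0.67803256 -0.46344924 -3.2245854 ] 0.053138012396967076
[[0.192, 0.926, 0.325], [0.454, -0.377, 0.807], [0.87, -0.007, -0.493]]
t 5.8667 n 3 total w [ 0.001 -0.008 -0.009] total tool shift [-0.0193  0.0002  0.011 ]
[-0.0064  0.0001  0.0037] [ 0.    -0.003 -0.003]
[-0.0064  0.      0.0037] [ 0.    -0.003 -0.003]
[-0.0064  0.      0.0037] [ 0.    -0.003 -0.003]
```

>>> {"name": "move_arm", "arguments": {
  "rows": [0.03,-0.0065,0,0.0037,0,0,0,0.03,-0.0065,0,0.0037,0,0,0,0.03,-0.0065,0,0.0037,0,0,0,0.03,0,0,0,0,0,0]
}}

```text
t: 6.2
eef_pos: [0.5364, -0.0037, 0.0512]
tcp_rot: [-0.282, 0.721, 0.483, 0.41]
ft_force: [-0.0, 0.8, -2.1]
finger_gap: 0.0535
```

```bash
python3 - <<'E'
from h import *
s=readout.observe();print(s['eef_pos'],s['ft_force'],s['finger_gap']);print(Rq(s['tcp_rot']).as_matrix().round(3).tolist())
d=snap('scene','s5.png');cv2.imwrite('pics/s5c.png',cv2.resize(d['pixels'][140:240,190:310,::-1],None,fx=5,fy=5))
E
```

```text
[ 0.53636336 -0.00369005  0.05122735] [-0.04481347  0.80662761 -2.11798323] 0.0535344623745301
[[0.197, 0.927, 0.318], [0.465, -0.374, 0.802], [0.863, -0.01, -0.505]]
```

View pics/s5c.png

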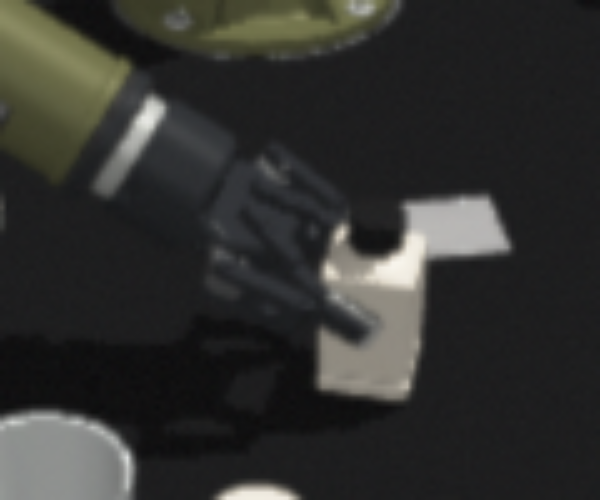

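Bottle is upright in the grip; easing it down.

>>> {"name": "move_arm", "arguments": {
  "rows": [0.03,-0.0026,0,0.0015,0,0,0,0.03,0,0,0,0,0,0]
}}

```text
t: 6.42
eef_pos: [0.5372, -0.0022, 0.051]
tcp_rot: [-0.28, 0.719, 0.486, 0.409]
ft_force: [0.9, -0.2, -1.7]
finger_gap: 0.0534
```

```bash
python3 - <<'E'
from h import *
s=readout.observe();print(s['eef_pos'],s['ft_force'],s['finger_gap'])
E
```

```text
[ 0.53723795 -0.00219674  0.05095453] [ 0.93290396 -0.23836858 -1.69619552] 0.05337685858333656
```

>>> {"name": "move_arm", "arguments": {
  "rows": [0.03,-0.004,0,0.0023,0,0,0,0.03,-0.002,0,0.0012,0,0,0]
}}

```text
t: 6.58
eef_pos: [0.5378, -0.0012, 0.0466]
tcp_rot: [-0.28, 0.718, 0.488, 0.41]
ft_force: [-6.0, -7.8, 13.9]
finger_gap: 0.0537
```

```bash
python3 - <<'E'
from h import *
s=readout.observe();print(s['eef_pos'],s['ft_force'],s['finger_gap'])
d=snap('scene');W=pts(d);z=W[:,:,2];x=W[:,:,0]
m=(d['pixels'].min(2)>90)&np.isfinite(z)
m[:180]=0;m[:, :245]=0;m[230:]=0;m[:,285:]=0
P=W[m];print(P[:,2].min(),P[:,2].max(),m.sum())
E
```

```text
[ 0.53778807 -0.00119052  0.04661165] [-6.01086594 -7.7953693  13.90518329] 0.05369303231794283
-0.0028976815918175802 0.11414132373169528 675
```

Contact (14 N up) – open, then withdraw along the tool axis.

>>> {"name": "move_arm", "arguments": {
  "rows": [0.0854,0.001,0,0,0,0,0,0.0854,0,0,0,0,0,0,0.0854,0,0,0,0,0,0,0.0854,0,0,0,0,0,0,0.0854,0,0,0,0,0,0,0.0854,0,0,-0.01,0,0,0,0.0854,0,0,-0.02,0,0,0,0.0854,0,0,-0.03,0,0,0,0.0854,0,0,-0.03,0,0,0,0.0854,0,0,-0.02,0,0,0]
}}

```text
t: 7.47
eef_pos: [0.5012, -0.0858, 0.1052]
tcp_rot: [-0.285, 0.715, 0.489, 0.41]
ft_force: [0.2, 0.4, 0.3]
finger_gap: 0.0854
```

```bash
python3 - <<'E'
from h import *
s=readout.observe();print(s['eef_pos'],s['ft_force'],s['finger_gap'],s['q'].round(2));print(Rq(s['tcp_rot']).as_matrix().round(3).tolist())
d=snap('scene','s6.png');cv2.imwrite('pics/s6c.png',cv2.resize(d['pixels'][110:250,130:310,::-1],None,fx=4,fy=4))
E
```

```text
[ 0.50118481 -0.08579696  0.10520582] [0.1920953  0.41612899 0.31282365] 0.0854116133030145 [ 1.1   0.88 -0.61  1.99 -0.76  0.85  0.88]
[[0.185, 0.934, 0.307], [0.466, -0.358, 0.809], [0.866, -0.006, -0.501]]
```

View pics/s6c.png

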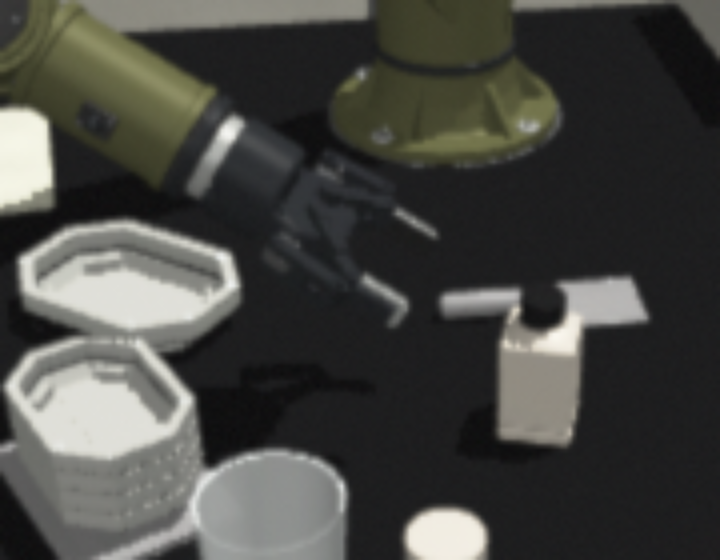

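The bottle stands free and upright. Next, up and over to the stack.

```bash
python3 - <<'E'
from h import *
a=np.radians(73);x=np.array([np.cos(a),np.sin(a),0]);Rm=np.stack([x,np.cross(dn,x),dn],1)
go([.54,-.385,.27],Rm,11)
E
```

```text
t 7.5167 n 11 total w [ 0.034 -1.044 -0.069] total tool shift [ 0.011   0.1423 -0.3092]
[ 0.001   0.0129 -0.0281] [ 0.003 -0.095 -0.006]
[-0.0018  0.0128 -0.0281] [ 0.003 -0.095 -0.006]
[-0.0045  0.0127 -0.0279] [ 0.003 -0.095 -0.006]
[-0.0072  0.0126 -0.0273] [ 0.003 -0.095 -0.006]
[-0.0098  0.0125 -0.0266] [ 0.003 -0.095 -0.006]
[-0.0124  0.0123 -0.0256] [ 0.003 -0.095 -0.006]
[-0.0148  0.0122 -0.0243] [ 0.003 -0.095 -0.006]
[-0.0171  0.012  -0.0228] [ 0.003 -0.095 -0.006]
[-0.0193  0.0118 -0.0211] [ 0.003 -0.095 -0.006]
[-0.0213  0.0116 -0.0192] [ 0.003 -0.095 -0.006]
[-0.0231  0.0114 -0.0172] [ 0.003 -0.095 -0.006]
```

>>> {"name": "move_arm", "arguments": {
  "rows": [0.0854,0.03,0,-0.018,0,0,0,0.0854,0.02,0.013,-0.028,0.003,-0.09,-0.006,0.0854,0,0.013,-0.028,0.003,-0.095,-0.006,0.0854,-0.004,0.013,-0.028,0.003,-0.095,-0.006,0.0854,-0.007,0.013,-0.027,0.003,-0.095,-0.006,0.0854,-0.01,0.0125,-0.026,0.003,-0.095,-0.006,0.0854,-0.012,0.012,-0.025,0.003,-0.095,-0.006,0.0854,-0.015,0.012,-0.024,0.003,-0.095,-0.006,0.0854,-0.017,0.012,-0.02,0.003,-0.095,-0.006,0.0854,-0.019,0.012,-0.018,0.003,-0.095,-0.006,0.0854,-0.021,0.012,-0.012,0.003,-0.095,-0.006,0.0854,-0.02,0.011,-0.005,0.003,-0.095,-0.006]
}}

```text
t: 8.52
eef_pos: [0.5431, -0.3812, 0.3092]
tcp_rot: [0.009, 0.808, 0.588, -0.019]
ft_force: [-1.3, 0.1, -0.4]
finger_gap: 0.0851
```

```bash
python3 - <<'E'
from h import *
s=readout.observe();print(s['eef_pos'],s['ft_force'],s['q'].round(2));print(Rq(s['tcp_rot']).as_matrix().round(3).tolist())
snap('wrist','w7.png')
a=np.radians(73);x=np.array([np.cos(a),np.sin(a),0]);Rm=np.stack([x,np.cross(dn,x),dn],1)
go([.54,-.385,.27],Rm)
E
```

```text
[ 0.54309885 -0.38115976  0.30921303] [-1.25878438  0.05616255 -0.3843475 ] [ 0.66  0.52 -0.19  1.25  0.14  1.38  0.15]
[[0.307, 0.951, -0.02], [0.951, -0.308, -0.036], [-0.041, -0.008, -0.999]]
t 8.5667 n 2 total w [-0.006  0.047 -0.012] total tool shift [-0.0033 -0.0039  0.0396]
[-0.0016 -0.002   0.0198] [-0.003  0.023 -0.006]
[-0.0021 -0.002   0.0197] [-0.003  0.023 -0.006]
```

View pics/w7.png

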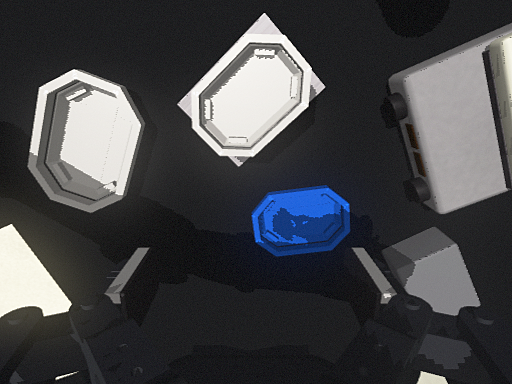

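Wrist image: target stack at (252,100), larger tray at (87,140), blue tray at (300,220). I'll measure the rim octagon from here and triangulate with the top view.

```bash
cat > meas.py <<'E'
from h import *
def tray(d,box,zlo=.072,zhi=.1,show=None):
    W=pts(d);z=W[:,:,2];V,U=np.mgrid[0:384,0:512]
    m=(z>zlo)&(z<zhi)&(U>=box[0])&(U<box[1])&(V>=box[2])&(V<box[3])
    n,l,st,_=cv2.connectedComponentsWithStats(m.astype(np.uint8));k=1+st[1:,4].argmax();m=l==k
    P=W[m];zt=np.median(P[:,2])
    cs,_=cv2.findContours(m.astype(np.uint8),cv2.RETR_EXTERNAL,cv2.CHAIN_APPROX_NONE);c=max(cs,key=cv2.contourArea)
    px=c[:,0,:];Q=np.array([ray(d,u,v,.084)[:2] for u,v in px])
    r=cv2.minAreaRect((Q*1000).astype(np.float32))
    M=cv2.moments((Q*1000).astype(np.float32).reshape(-1,1,2))
    cen=np.array([M['m10'],M['m01']])/M['m00']
    mu=np.array([[M['mu20'],M['mu11']],[M['mu11'],M['mu02']]]);w,v=np.linalg.eigh(mu);yaw=np.degrees(np.arctan2(v[1,1],v[0,1]))
    print('zmed',zt.round(4),'rect',np.round(r[0],1),np.round(r[1],1),round(r[2],1),'moment cen',cen.round(1),'yaw',yaw.round(1))
    return m,Q
if __name__=='__main__':
    s=readout.observe();d=snap('wrist');np.savez('w7.npz',**d)
    tray(d,(170,330,0,180))
    z=np.load('top0.npz');t={k:z[k] for k in z}
    tray(t,(300,375,150,225))
E
python3 meas.py
```

```text
zmed 0.0838 rect [ 560.3 -322. ] [139.9 100. ] 25.3 moment cen [ 560.3 -322. ] yaw -154.7
zmed 0.084 rect [ 560.3 -324.1] [139.3 101.7] 25.6 moment cen [ 560.6 -324.3] yaw -154.8
```

Both views agree: centre (0.560,-0.323), yaw 25.3°, rim top at 0.084. I'll grip the -x+y corner, with rim middle at (0.498,-0.315) and jaw axis at yaw -19.7°.

```bash
cat >> h.py <<'E'
def Rt(yawx,tilt=0):
    a=np.radians(yawx);x=np.array([np.cos(a),np.sin(a),0]);Rm=R.from_matrix(np.stack([x,np.cross(dn,x),dn],1))
    return (Rm*R.from_rotvec([tilt,0,0])).as_matrix()
E
python3 - <<'E'
from h import *
go([.498,-.315,.13],Rt(70.3),6)
E
```

```text
t 8.6167 n 6 total w [-0.007  0.038  0.035] total tool shift [ 0.053  -0.0626  0.1765]
[ 0.0088 -0.0104  0.0294] [-0.001  0.006  0.006]
[ 0.0086 -0.0105  0.0295] [-0.001  0.006  0.006]
[ 0.0083 -0.0106  0.0295] [-0.001  0.006  0.006]
[ 0.0081 -0.0107  0.0295] [-0.001  0.006  0.006]
[ 0.0078 -0.0108  0.0296] [-0.001  0.006  0.006]
[ 0.0076 -0.0109  0.0296] [-0.001  0.006  0.006]
```

>>> {"name": "move_arm", "arguments": {
  "rows": [0.04,0.009,-0.0105,0.03,-0.001,0.006,0.006,0.04,0.0085,-0.0105,0.03,-0.001,0.006,0.006,0.04,0.0085,-0.0105,0.03,-0.001,0.006,0.006,0.04,0.008,-0.0105,0.029,-0.001,0.006,0.006,0.04,0.008,-0.011,0.027,-0.001,0.006,0.006,0.04,0.008,-0.011,0.025,-0.001,0.006,0.006,0.04,0,0,0,0,0,0]
}}

```text
t: 9.2
eef_pos: [0.4925, -0.3023, 0.126]
tcp_rot: [-0.009, 0.819, 0.573, 0.005]
ft_force: [-1.1, 1.5, 0.9]
finger_gap: 0.0401
```

```bash
python3 - <<'E'
from h import *
s=readout.observe();print(s['eef_pos'],s['ft_force'],s['finger_gap'],s['q'].round(2))
snap('wrist','w8.png')
go([.498,-.315,.11],Rt(70.3),2)
E
```

```text
[ 0.49249601 -0.30227113  0.12599114] [-1.10632591  1.47807888  0.89556058] 0.04012194119529189 [ 0.65  0.54 -0.2   1.76  0.11  0.86  0.05]
t 9.25 n 2 total w [-0.005 -0.017 -0.006] total tool shift [-0.0092  0.0073  0.0181]
[-0.0046  0.0037  0.0091] [-0.002 -0.009 -0.003]
[-0.0046  0.0036  0.0091] [-0.002 -0.009 -0.003]
```

View pics/w8.png

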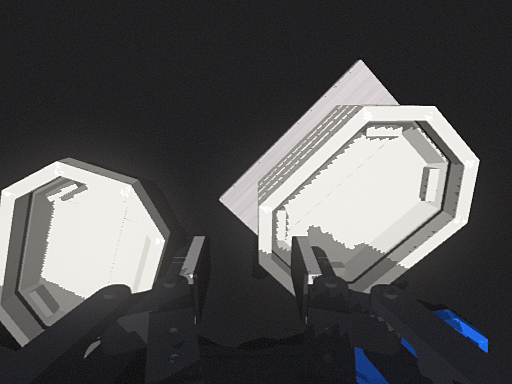

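The fingers straddle the left corner edge (rim at u≈262, fingers at u≈198 and 305). Correct sideways, then look once more.

>>> {"name": "move_arm", "arguments": {
  "rows": [0.04,-0.005,0.004,0.009,-0.002,-0.008,-0.003,0.04,-0.005,0.004,0.009,-0.002,-0.008,-0.003,0.04,0,0,0,0,0,0]
}}

```text
t: 9.5
eef_pos: [0.5012, -0.3196, 0.1122]
tcp_rot: [0.002, 0.818, 0.575, 0.001]
ft_force: [-0.6, 0.0, -0.5]
finger_gap: 0.04
```

```bash
python3 - <<'E'
from h import *
from meas import tray
s=readout.observe();print(s['eef_pos'],s['ft_force'],s['finger_gap'],Rq(s['tcp_rot']).as_matrix()[2].round(3))
d=snap('wrist','w9.png');tray(d,(200,500,60,330))
go([.498,-.315,.073],Rt(70.3),3)
E
```

```text
[ 0.50124744 -0.31961612  0.11217082] [-0.57174474  0.0239244  -0.52938602] 0.03999864406648127 [-0.     0.005 -1.   ]
zmed 0.0837 rect [ 559.7 -321. ] [140.  102.2] 25.3 moment cen [ 567.1 -321.3] yaw -169.8
t 9.55 n 3 total w [ 0.006  0.    -0.001] total tool shift [ 0.003  -0.0049  0.0398]
[ 0.001  -0.0016  0.0133] [ 0.002  0.    -0.   ]
[ 0.001  -0.0016  0.0133] [ 0.002  0.    -0.   ]
[ 0.001  -0.0016  0.0133] [ 0.002  0.    -0.   ]
```

View pics/w9.png

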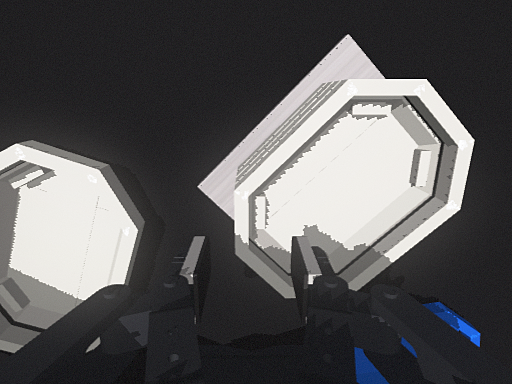

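>>> {"name": "move_arm", "arguments": {
  "rows": [0.04,0.001,-0.0018,0.012,0.002,0,0,0.04,0.001,-0.0018,0.011,0.002,0,0,0.04,0.001,-0.0015,0.008,0.002,0,0,0.04,0,0,0,0,0,0]
}}

```text
t: 9.88
eef_pos: [0.501, -0.3175, 0.0833]
tcp_rot: [0.003, 0.818, 0.575, 0.001]
ft_force: [-0.8, 0.1, -0.5]
finger_gap: 0.04
```

```bash
python3 - <<'E'
from h import *
s=readout.observe();print(s['eef_pos'],s['ft_force'],s['finger_gap'],Rq(s['tcp_rot']).as_matrix()[2].round(3))
go([.498,-.315,.073],Rt(70.3),1)
E
```

```text
[ 0.50097254 -0.31748716  0.08326681] [-0.79155529  0.11880655 -0.47523037] 0.04002785408958135 [-0.001  0.006 -1.   ]
t 9.8833 n 1 total w [ 0.006  0.001 -0.003] total tool shift [ 0.0013 -0.0037  0.0102]
[ 0.0013 -0.0037  0.0102] [ 0.006  0.001 -0.003]
```

>>> {"name": "move_arm", "arguments": {
  "rows": [0.04,0.001,-0.002,0.006,0.003,0,0,0.04,0.001,-0.002,0.005,0.003,0,0,0.04,0,0,0,0,0,0]
}}

```text
t: 10.13
eef_pos: [0.4983, -0.3142, 0.0718]
tcp_rot: [0.001, 0.818, 0.575, -0.0]
ft_force: [0.9, 0.8, 0.3]
finger_gap: 0.04
```

```bash
python3 - <<'E'
from h import *
s=readout.observe();print(s['eef_pos'],s['ft_force'],s['finger_gap'],Rq(s['tcp_rot']).as_matrix()[2].round(3))
d=snap('wrist','w10.png');snap('scene','s10.png')
go([.498,-.315,.073],Rt(70.3),1)
E
```

```text
[ 0.49830997 -0.31418138  0.07180666] [0.87083444 0.83906384 0.25926661] 0.03998125504092588 [-0.001  0.001 -1.   ]
t 10.2333 n 1 total w [ 0.002  0.002 -0.003] total tool shift [-0.0006 -0.0006 -0.0004]
[-0.0006 -0.0006 -0.0004] [ 0.002  0.002 -0.003]
```

View pics/w10.png

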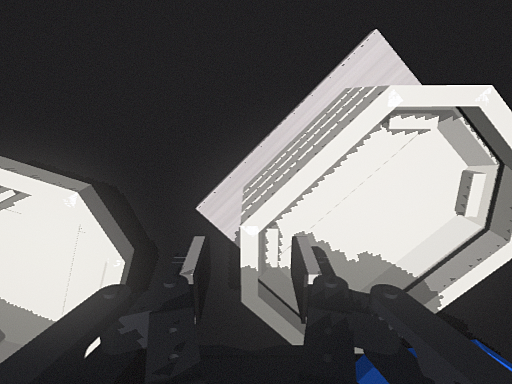

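The rim (u 242–262) is centred between the fingers; closing.

>>> {"name": "move_arm", "arguments": {
  "rows": [0.0,0,0,0,0,0,0,0.0,0,0,0,0,0,0,0.0,0,0,0,0,0,0,0.0,0,0,0,0,0,0,0.0,0,0,0,0,0,0,0.0,0,0,0,0,0,0],
  "force": 70
}}

```text
t: 10.73
eef_pos: [0.499, -0.3148, 0.0736]
tcp_rot: [0.002, 0.818, 0.575, 0.0]
ft_force: [0.1, -0.3, -1.1]
finger_gap: 0.0058
```

```bash
python3 - <<'E'
from h import *
s=readout.observe();print(s['eef_pos'],s['ft_force'],s['torque'],s['finger_gap'],Rq(s['tcp_rot']).as_matrix().round(3).tolist())
# arc about opposite corner: pivot 126 mm inward (tool y), at rim underside z .068
y=np.array(Rq(s['tcp_rot']).as_matrix()[:,1]);p=np.array(s['eef_pos']);piv=p+.126*y;piv[2]=.068
for th in(.08,.16,.24,.32):
    ax=Rq(s['tcp_rot']).as_matrix()[:,0]
    for sg in(1,-1):
        q=piv+R.from_rotvec(sg*th*ax).apply(p-piv)
        print(sg,th,(q-p).round(4))
E
```

```text
[ 0.49902625 -0.31479105  0.07356825] [ 0.0920203  -0.30524362 -1.09669352] [-0.01493214 -0.00226275  0.04666748] 0.005846396172377852 [[0.339, 0.941, 0.002], [0.941, -0.339, -0.003], [-0.002, 0.003, -1.0]]
1 0.08 [ 0.0008 -0.0003  0.0101]
-1 0.08 [-0.     -0.     -0.0101]
1 0.16 [ 0.0024 -0.0008  0.02  ]
-1 0.16 [ 0.0007 -0.0003 -0.0201]
1 0.24 [ 0.0047 -0.0016  0.0298]
-1 0.24 [ 0.0021 -0.0008 -0.0301]
1 0.32 [ 0.0077 -0.0027  0.0394]
-1 0.32 [ 0.0043 -0.0017 -0.0399]
```

>>> {"name": "move_arm", "arguments": {
  "rows": [0.0,0,0,-0.005,0.04,0,0,0.0,0,0,-0.005,0.04,0,0,0.0,0,0,-0.005,0.04,0,0,0.0,0,0,-0.005,0.04,0,0,0.0,0,0,0,0,0,0]
}}

```text
t: 11.15
eef_pos: [0.4998, -0.3154, 0.0943]
tcp_rot: [-0.066, 0.816, 0.572, -0.048]
ft_force: [-0.2, -0.3, -0.5]
finger_gap: 0.0056
```

```bash
python3 - <<'E'
from h import *
s=readout.observe();print(s['eef_pos'],s['ft_force'],s['torque'],s['finger_gap'],Rq(s['tcp_rot']).as_matrix().round(3).tolist())
d=snap('scene','s11.png');cv2.imwrite('pics/s11c.png',cv2.resize(d['pixels'][140:280,90:270,::-1],None,fx=4,fy=4))
E
```

```text
[ 0.49981136 -0.31536555  0.09429698] [-0.2345317  -0.31216311 -0.54054119] [-0.19066897  0.01222398 -0.02074792] 0.005644232751518485 [[0.34, 0.928, -0.153], [0.94, -0.336, 0.053], [-0.002, -0.162, -0.987]]
```

View pics/s11c.png

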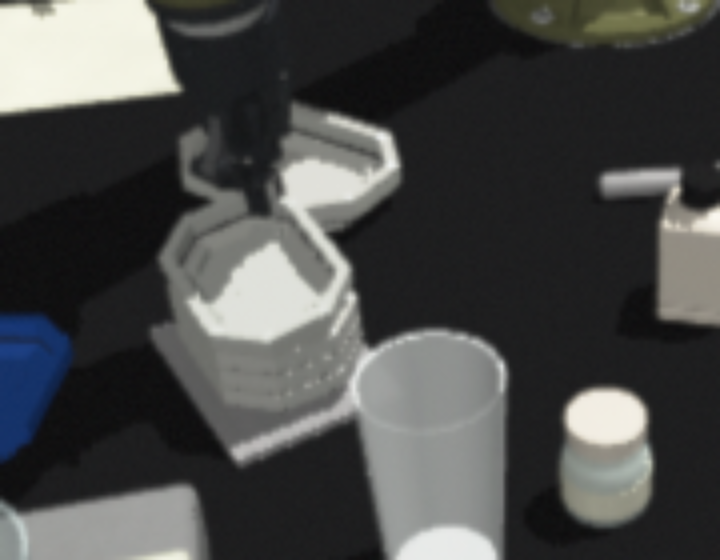

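The near corner is up and the far corner is still down. Quick depth check from the wrist view.

```bash
python3 - <<'E'
from h import *
d=snap('wrist','w11.png');W=pts(d)
n=np.array([-.9415,.337]);c=np.array([.5603,-.3225])
P=W.reshape(-1,3);P=P[np.isfinite(P[:,2])]
s=(P[:,:2]-c)@n;t=(P[:,:2]-c)@np.array([-n[1],n[0]])
for a in np.arange(-.068,.07,.008):
    k=(abs(s-a)<.003)&(abs(t)<.055)&(P[:,2]<.14)
    if k.sum()>5: print(round(a,3),k.sum(),np.percentile(P[k,2],[2,98]).round(4))
E
```

```text
-0.06 1365 [0.0682 0.0857]
-0.052 2277 [0.0655 0.0869]
-0.044 3338 [0.0613 0.0883]
-0.036 2937 [0.0621 0.0894]
-0.028 2701 [0.0635 0.0905]
-0.02 2642 [0.0648 0.0911]
-0.012 2359 [0.0659 0.0795]
-0.004 2215 [0.0673 0.0773]
0.004 1896 [0.0686 0.096 ]
0.012 1995 [0.0696 0.0979]
0.02 2379 [0.0083 0.1389]
0.028 2384 [0.0075 0.139 ]
0.036 2153 [1.00e-04 1.38e-01]
0.044 2214 [-0.0004  0.1393]
0.052 1910 [-0.0008  0.1305]
0.06 2275 [-0.0008  0.1383]
0.068 1040 [-0.0011  0.1387]
```

View pics/w11.png

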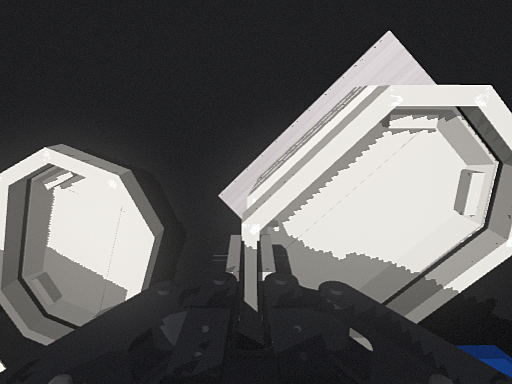

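Rim top rises linearly from 0.085 at the far corner to about 0.105 at the gripped one, so the far corner is seated and the peel is good. Tipping further, then lifting.

>>> {"name": "move_arm", "arguments": {
  "rows": [0.0,0,0,-0.005,0.04,0,0,0.0,0,0,-0.005,0.04,0,0,0.0,0,0,-0.005,0.04,0,0,0.0,0,0,-0.005,0.04,0,0,0.0,0,0.001,-0.006,0.02,0,0,0.0,0,0.003,-0.01,0,0,0,0.0,0,0.003,-0.01,0,0,0,0.0,0,0.005,-0.015,0,0,0,0.0,0,0.005,-0.015,0,0,0,0.0,0,0,0,0,0,0]
}}

```text
t: 12.08
eef_pos: [0.5334, -0.3274, 0.1585]
tcp_rot: [-0.139, 0.807, 0.565, -0.097]
ft_force: [-0.8, 0.3, 0.2]
finger_gap: 0.0057
```

```bash
python3 - <<'E'
from h import *
s=readout.observe();print(s['eef_pos'],s['ft_force'],s['torque'],s['finger_gap'],Rq(s['tcp_rot']).as_matrix().round(3).tolist())
d=snap('scene','s12.png');cv2.imwrite('pics/s12c.png',cv2.resize(d['pixels'][110:280,90:290,::-1],None,fx=3.5,fy=3.5))
E
```

```text
[ 0.53339844 -0.32738362  0.15853129] [-0.8462458   0.27905744  0.16078972] [-0.13794568 -0.32902951  0.00437362] 0.005715065606761999 [[0.342, 0.886, -0.314], [0.94, -0.322, 0.115], [0.001, -0.334, -0.943]]
```

View pics/s12c.png

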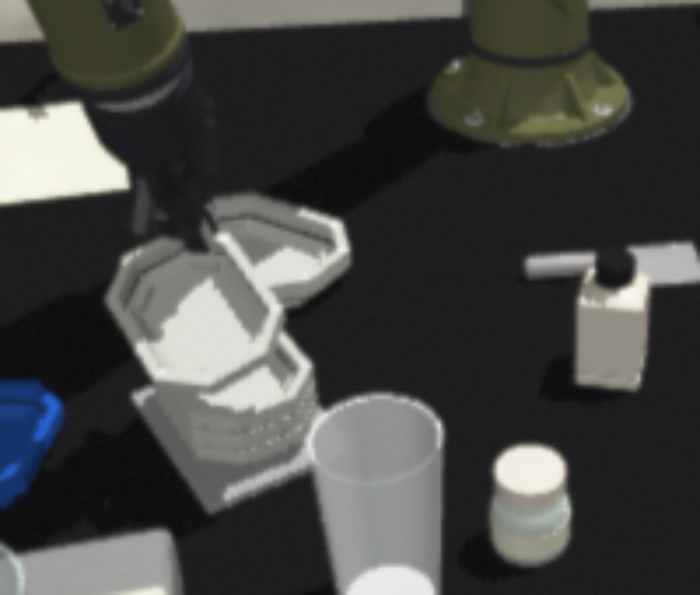

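Tray is off, and the stack still stands in place on its plate. Next I level, raise and carry it.

```bash
python3 - <<'E'
from h import *
go([.51,-.26,.30],Rt(70.3),6)
E
```

```text
t 12.1333 n 6 total w [-0.343 -0.001 -0.005] total tool shift [ 0.0555 -0.0892 -0.1196]
[ 0.0092 -0.0149 -0.0199] [-0.057 -0.    -0.001]
[ 0.0093 -0.0137 -0.0207] [-0.057 -0.    -0.001]
[ 0.0093 -0.0125 -0.0215] [-0.057 -0.    -0.001]
[ 0.0093 -0.0112 -0.0222] [-0.057 -0.    -0.001]
[ 0.0093 -0.0099 -0.0228] [-0.057 -0.    -0.001]
[ 0.0093 -0.0086 -0.0233] [-0.057 -0.    -0.001]
```

>>> {"name": "move_arm", "arguments": {
  "rows": [0.0,0,-0.008,-0.023,0,0,0,0.0,0,-0.008,-0.023,0,0,0,0.0,0.005,-0.012,-0.023,-0.055,0,0,0.0,0.01,-0.0125,-0.022,-0.055,0,0,0.0,0.01,-0.011,-0.022,-0.055,0,0,0.0,0.01,-0.01,-0.022,-0.055,0,0,0.0,0.01,-0.009,-0.015,-0.055,0,0,0.0,0.01,-0.008,-0.006,-0.055,0,0]
}}

```text
t: 12.8
eef_pos: [0.5111, -0.2617, 0.3167]
tcp_rot: [-0.008, 0.821, 0.572, -0.004]
ft_force: [0.8, -0.5, -0.2]
finger_gap: 0.0055
```

```bash
python3 - <<'E'
from h import *
s=readout.observe();print(s['eef_pos'],s['ft_force'],s['torque'],s['finger_gap'],Rq(s['tcp_rot']).as_matrix().round(3).tolist(),s['q'].round(2))
go([.475,.352,.29],Rt(70.3),18)
E
```

```text
[ 0.51109182 -0.26174049  0.31668205] [ 0.77398434 -0.49911875 -0.20922727] [-0.01762219 -0.02316338 -0.02636465] 0.005507791371901664 [[0.347, 0.938, -0.016], [0.938, -0.347, 0.008], [0.002, -0.017, -1.0]] [ 0.56  0.38 -0.19  1.47  0.07  1.31  0.  ]
t 12.8 n 18 total w [-0.017 -0.002 -0.01 ] total tool shift [ 0.5631 -0.2461  0.0322]
[ 0.0313 -0.0137  0.0018] [-0.001 -0.    -0.001]
[ 0.0313 -0.0137  0.0018] [-0.001 -0.    -0.001]
[ 0.0313 -0.0136  0.0018] [-0.001 -0.    -0.001]
[ 0.0313 -0.0136  0.0017] [-0.001 -0.    -0.001]
[ 0.0313 -0.0136  0.0017] [-0.001 -0.    -0.001]
[ 0.0313 -0.0136  0.0017] [-0.001 -0.    -0.001]
[ 0.0313 -0.0136  0.0017] [-0.001 -0.    -0.001]
[ 0.0313 -0.0136  0.0017] [-0.001 -0.    -0.001]
[ 0.0313 -0.0135  0.0017] [-0.001 -0.    -0.001]
[ 0.0314 -0.0135  0.0016] [-0.001 -0.    -0.001]
[ 0.0314 -0.0135  0.0016] [-0.001 -0.    -0.001]
[ 0.0314 -0.0135  0.0016] [-0.001 -0.    -0.001]
[ 0.0314 -0.0135  0.0016] [-0.001 -0.    -0.001]
[ 0.0314 -0.0135  0.0016] [-0.001 -0.    -0.001]
[ 0.0314 -0.0134  0.0015] [-0.001 -0.    -0.001]
[ 0.0314 -0.0134  0.0015] [-0.001 -0.    -0.001]
[ 0.0314 -0.0134  0.0015] [-0.001 -0.    -0.001]
[ 0.0314 -0.0134  0.0015] [-0.001 -0.    -0.001]
```

Plenty of time; going somewhat slower with a ramp.

>>> {"name": "move_arm", "arguments": {
  "rows": [0,0.01,-0.004,0,0,0,0,0,0.02,-0.009,0.001,0,0,0,0,0.025,-0.011,0.001,0,0,0,0,0.025,-0.011,0.001,0,0,0,0,0.025,-0.011,0.001,0,0,0,0,0.025,-0.011,0.001,0,0,0,0,0.025,-0.011,0.001,0,0,0,0,0.025,-0.011,0.001,0,0,0,0,0.025,-0.011,0.001,0,0,0,0,0.025,-0.011,0.001,0,0,0,0,0.025,-0.011,0.001,0,0,0,0,0.025,-0.011,0.001,0,0,0]
}}

```text
t: 13.8
eef_pos: [0.4784, 0.0537, 0.2938]
tcp_rot: [-0.012, 0.824, 0.566, -0.014]
ft_force: [0.0, -0.0, -1.5]
finger_gap: 0.0055
```

```bash
python3 - <<'E'
from h import *
s=readout.observe();print(s['eef_pos'],s['finger_gap'],s['q'].round(2))
go([.475,.352,.27],Rt(70.3),12)
E
```

```text
[0.47838336 0.05369264 0.29381587] 0.005520016594578897 [ 0.1   0.26 -0.33  1.72  0.08  1.21 -0.62]
t 13.8 n 12 total w [-0.036  0.01  -0.024] total tool shift [ 0.2774 -0.1094  0.0248]
[ 0.0231 -0.0091  0.0021] [-0.003  0.001 -0.002]
[ 0.0231 -0.0091  0.0021] [-0.003  0.001 -0.002]
[ 0.0232 -0.009   0.0021] [-0.003  0.001 -0.002]
[ 0.0232 -0.009   0.002 ] [-0.003  0.001 -0.002]
[ 0.0232 -0.009   0.002 ] [-0.003  0.001 -0.002]
[ 0.0232 -0.0089  0.002 ] [-0.003  0.001 -0.002]
[ 0.0232 -0.0089  0.002 ] [-0.003  0.001 -0.002]
[ 0.0232 -0.0088  0.002 ] [-0.003  0.001 -0.002]
[ 0.0232 -0.0088  0.002 ] [-0.003  0.001 -0.002]
[ 0.0233 -0.0088  0.002 ] [-0.003  0.001 -0.002]
[ 0.0233 -0.0087  0.002 ] [-0.003  0.001 -0.002]
[ 0.0233 -0.0087  0.002 ] [-0.003  0.001 -0.002]
```

>>> {"name": "move_arm", "arguments": {
  "rows": [0,0.025,-0.009,0.002,-0.003,0.001,-0.002,0,0.025,-0.009,0.002,-0.003,0.001,-0.002,0,0.025,-0.009,0.002,-0.003,0.001,-0.002,0,0.025,-0.009,0.002,-0.003,0.001,-0.002,0,0.025,-0.009,0.002,-0.003,0.001,-0.002,0,0.025,-0.009,0.002,-0.003,0.001,-0.002,0,0.025,-0.009,0.002,-0.003,0.001,-0.002,0,0.025,-0.009,0.002,-0.003,0.001,-0.002,0,0.023,-0.009,0.002,-0.003,0.001,-0.002,0,0.02,-0.008,0.001,-0.003,0,-0.002,0,0.01,-0.004,0,-0.003,0,-0.002,0,0,0,0,0,0,0]
}}

```text
t: 14.8
eef_pos: [0.4639, 0.3383, 0.2528]
tcp_rot: [-0.005, 0.816, 0.578, -0.018]
ft_force: [-1.0, 0.2, -0.1]
finger_gap: 0.0057
```

```bash
python3 - <<'E'
from h import *
s=readout.observe();print(s['eef_pos'],s['finger_gap'],s['q'].round(2))
for n in('top','scene','wrist'):
    d=snap(n,n+'13.png');np.savez(n+'13.npz',**d)
go([.475,.352,.21],Rt(70.3),4)
E
```

```text
[0.4639165  0.33827978 0.25275604] 0.005732248041001023 [-0.4   0.45 -0.42  1.57  0.17  1.2  -1.18]
t 14.95 n 4 total w [-0.027  0.025  0.002] total tool shift [0.0207 0.0041 0.043 ]
[0.0052 0.001  0.0108] [-0.007  0.006  0.   ]
[0.0051 0.001  0.0108] [-0.007  0.006  0.   ]
[0.005  0.0009 0.0108] [-0.007  0.006  0.   ]
[0.005  0.0008 0.0109] [-0.007  0.006  0.   ]
```

View pics/top13.png

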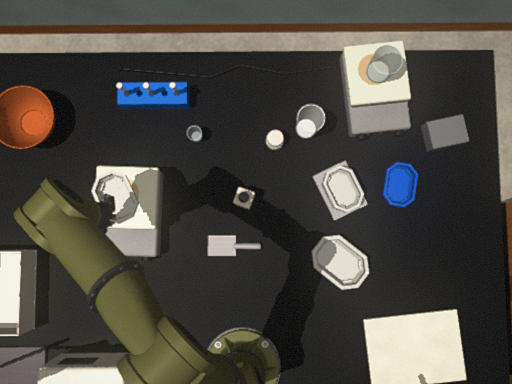

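View pics/scene13.png

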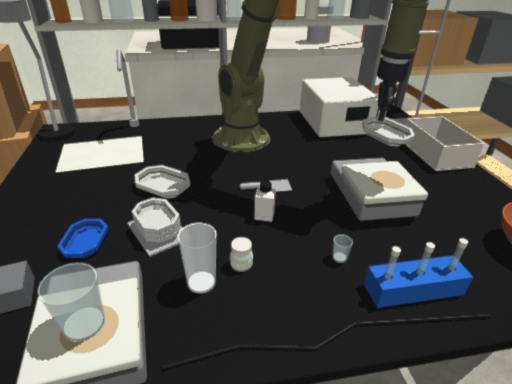

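View pics/wrist13.png

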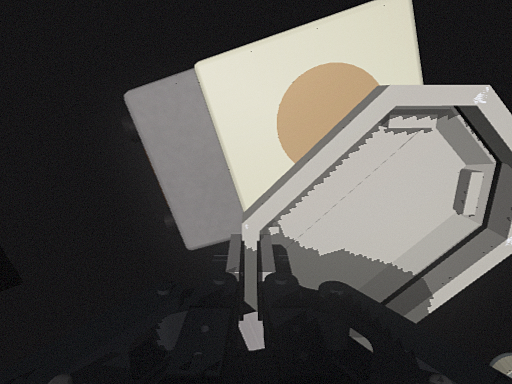

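All is in place: the bottle upright at (244,197), the stack at (343,190), and the tray over the stirrer at (117,197) in the top view. I'll recheck the plate centre from two views and the tray pose from the wrist view.

```bash
python3 - <<'E'
from h import *
def ld(n):
    z=np.load(n+'.npz');return {k:z[k] for k in z}
for n,box in(('top0',(80,175,150,270)),('scene0',(325,435,150,225))):
    d=ld(n);hsv=cv2.cvtColor(d['pixels'],cv2.COLOR_RGB2HSV).astype(int);p=d['pixels'].astype(int)
    m=(p.min(2)>150)|((p[:,:,0]>150)&(p[:,:,1]>110));V,U=np.mgrid[0:384,0:512]
    m&=(U>=box[0])&(U<box[1])&(V>=box[2])&(V<box[3])
    n_,l,st,_=cv2.connectedComponentsWithStats(m.astype(np.uint8));k=1+st[1:,4].argmax()
    v,u=np.nonzero(l==k);Q=np.array([ray(d,a,b,.1)[:2] for a,b in zip(u,v)])*1000
    z=pts(d)[:,:,2][l==k]
    print(n,cv2.minAreaRect(Q.astype(np.float32)),'z',np.nanmedian(z),st[k])
d=ld('wrist13');W=pts(d);P=W.reshape(-1,3);V,U=np.mgrid[0:384,0:512]
m=((U>290)&(V>80)).ravel()&(P[:,2]>.19)&(P[:,2]<.30);P=P[m];
# floor plane / rim
z=P[:,2];print(np.percentile(z,[5,25,50,75,95]).round(4))
fl=P[(z<np.percentile(z,60))]
A=np.c_[fl[:,:2],np.ones(len(fl))];co=np.linalg.lstsq(A,fl[:,2],rcond=None)[0]
for _ in range(5):
    k=abs(fl[:,2]-A@co)<.003;co=np.linalg.lstsq(A[k],fl[k,2],rcond=None)[0]
print('floor plane',co.round(4),k.mean(),'tilt',np.hypot(*co[:2]))
E
```

```text
top0 ((496.6793518066406, 345.9556884765625), (189.61878967285156, 267.1118469238281), 88.58834838867188) z 0.09860910888164631 [  93  166   65   89 5121]
scene0 ((531.9616088867188, 338.7289123535156), (202.54466247558594, 216.7827911376953), 89.11672973632812) z 0.09941393166712886 [ 336  159   92   41 2328]
[0.2342 0.2359 0.2385 0.2538 0.2611]
floor plane [-0.036  -0.0178  0.261 ] 0.8374731311201338 tilt 0.04015270544949123
```

Plate centre (0.536,0.344) by depth at z 0.10; the scene-view mask, which is leaky, gives (0.532,0.339). The tray is nearly level (0.04 rad). Lowering.

>>> {"name": "move_arm", "arguments": {
  "rows": [0,0.005,0.001,0.01,-0.007,0.006,0,0,0.005,0.001,0.011,-0.007,0.006,0,0,0.005,0.001,0.011,-0.007,0.006,0,0,0.005,0.001,0.011,-0.006,0.006,0,0,0,0,0.004,0,0,0,0,0,0,0,0,0,0]
}}

```text
t: 15.45
eef_pos: [0.4812, 0.3394, 0.2066]
tcp_rot: [0.004, 0.822, 0.57, 0.001]
ft_force: [-0.4, -1.0, -1.6]
finger_gap: 0.0056
```

```bash
python3 - <<'E'
from h import *
s=readout.observe();print(s['eef_pos'],s['ft_force'],s['finger_gap'],Rq(s['tcp_rot']).as_matrix()[2].round(3))
go([.475,.352,.198],Rt(70.3),1)
E
```

```text
[0.48119166 0.33935444 0.20657333] [-0.39332172 -1.00345824 -1.63345069] 0.005585056457622332 [-0.003  0.008 -1.   ]
t 15.45 n 1 total w [ 0.008  0.003 -0.014] total tool shift [ 0.0097 -0.0103  0.0085]
[ 0.0097 -0.0103  0.0085] [ 0.008  0.003 -0.014]
```

>>> {"name": "move_arm", "arguments": {
  "rows": [0,0.005,-0.005,0.004,0.004,0.001,-0.007,0,0.004,-0.005,0.004,0.004,0.001,-0.007,0,0,0,0,0,0,0,0,0,0,0,0,0,0,0,0,0,0,0,0,0]
}}

```text
t: 15.87
eef_pos: [0.4759, 0.3496, 0.1999]
tcp_rot: [0.0, 0.819, 0.574, -0.0]
ft_force: [-0.8, -1.1, -1.0]
finger_gap: 0.0059
```

```bash
python3 - <<'E'
from h import *
s=readout.observe();print(s['t'],s['eef_pos'],s['ft_force'],s['finger_gap'],Rq(s['tcp_rot']).as_matrix()[2].round(3),abs(s['dq']).max())
d=snap('wrist','w14.png');W=pts(d);P=W.reshape(-1,3);V,U=np.mgrid[0:384,0:512]
m=((U>290)&(V>80)).ravel()&(P[:,2]>.14)&(P[:,2]<.2);P=P[m]
co=None;A=np.c_[P[:,:2],np.ones(len(P))];k=abs(P[:,2]-.183)<.008
for _ in range(5):
    co=np.linalg.lstsq(A[k],P[k,2],rcond=None)[0];k=abs(P[:,2]-A@co)<.003
print('floor z at plate centre',(co@[.536,.344,1]).round(4),'tilt',np.hypot(*co[:2]).round(3),k.sum())
t=snap('top','t14.png');W=pts(t);z=W[:,:,2]
m=(z>.17)&(z<.23)&(U<150)&(U>80)&(V<225)&(V>155)
n_,l,st,_=cv2.connectedComponentsWithStats(m.astype(np.uint8));kk=1+st[1:,4].argmax();Q=W[l==kk];print('tray top view',cv2.minAreaRect((Q[:,:2]*1000).astype(np.float32)),np.median(Q[:,2]))
sc=snap('scene','s14.png')
# stack and bottle
m=(z>.055)&(z<.1)&(U>300)&(U<375)&(V>150)&(V<225);Q=W[m];print('stack',cv2.minAreaRect((Q[:,:2]*1000).astype(np.float32)))
cv2.imwrite('pics/c14.png',np.vstack([cv2.resize(sc['pixels'][90:240,100:450,::-1],(700,300)),cv2.resize(t['pixels'][140:230,80:290,::-1],(700,300))]))
E
```

```text
15.8667 [0.47586083 0.34959844 0.19990859] [-0.75014872 -1.07927859 -1.01550476] 0.005872511053332572 [-0.001  0.001 -1.   ] 0.0055619298653669285
floor z at plate centre 0.185 tilt 0.004 21015
tray top view ((538.3861694335938, 338.38970947265625), (141.13816833496094, 100.90887451171875), 25.498769760131836) 0.1888330943494516
stack ((560.8252563476562, -324.53387451171875), (138.96112060546875, 100.36344146728516), 25.16206932067871)
```

View pics/c14.png

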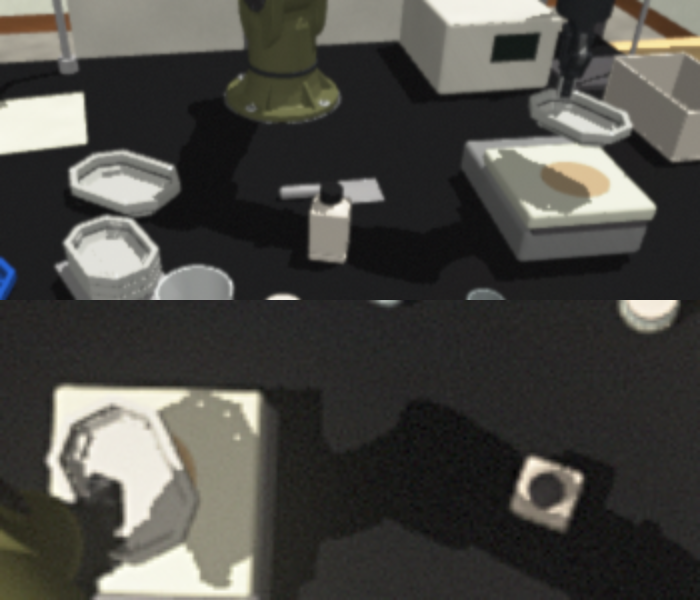

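The tray is 6 mm from the plate centre, 0.004 rad off level, its underside about 82 mm above the plate, and still. Handing in.

```bash
python3 -c "
from h import *
print(finish_job())"
```

```text
the job is handed in; nothing more can be done
None
```

The job is handed in. It finished about 16 s into the 56 s allowed, and the system gives no verdict.

**What I did:**
- **Bottle:** I gripped it across the body, turned it upright, set it down until it touched the bench (about 14 N) and let go. It was still standing in the last pictures.
- **Tray:** I gripped the corner nearest the robot on the +y side, 11–12 mm below the rim top. I tipped it about 0.16 rad about the opposite corner, and depth readings showed the far rim within about 1 mm of its seat with the near corner about 20 mm up. I then tipped it further, lifted it free and carried it over the empty stirrer.

**Last checks:**
- **Tray position:** its centre was at (0.538, 0.338) and the plate centre at (0.536, 0.344), so about 6 mm off.
- **Tray height and level:** the underside was about 82 mm above the plate and the tilt 0.004 rad, with the arm almost motionless.
- **Stack:** it measured within about 1 mm of its starting position.
- **Bystanders:** I judged these by eye only, and none looked moved.

**Checks that disagreed:**
- **Plate centre:** my colour-mask measurements were contaminated by neighbouring surfaces. The top view gave (0.497, 0.346), because it took in the control panel, and the scene view gave (0.532, 0.339). I used the depth measurement instead.
- **Finger gap:** it read 5.6–5.9 mm on the 8 mm rim, but the grip held throughout.

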